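# Vent position of a sample canister in the ripening cellar

### The job

The sample canister stands on a carriage that is still loose on its rail: first turn the black clamp knob beside it clockwise until the carriage is locked where it stands. Then put the bayonet lid into the canister, lugs through the slots, and, keeping it pressed fully down against the spring, twist it clockwise only half-way to the lock, until its grip bar lines up with the vent spout, without ever letting it reach the lock. Finish like that, still holding the lid down at the half-way mark and not letting go; leave the cheese and the jar alone.

Things in the scene. Friction and masses are not known exactly. Their poses are not given: they have to be found in the camera images.
- carriage (a joint): position of the sliding carriage along the rail, m, -0.05 to 0.05, positive to the station's left (+y of station). It slides freely (about 1 N) until clamped.
- clamp (a joint): angle of the black clamp knob, rad: 0 loose, grows as it is turned clockwise seen from above, hard stop at 1.4 (fully locked). A brake pin begins to grip the rail at about 0.8; treat anything above 1.2 as locked. It stays where it is left; turning takes about 0.1 N m.
- clamp_grip (a point): point on the vertical axis of the clamp knob, at half the height of its black grip bar; x axis along the bar. The bar is 56 mm long, 14 mm thick and 36 mm high (18 mm above and below this point); below it is a 40 mm disc, 18 mm to 26 mm under this point. The knob stands 140 mm from the canister's axis.
- station: grey rail base fixed to the bench, 90 x 380 x 20 mm with a steel rib along its y axis; origin at the centre of its underside. The aluminium carriage (100 x 250 mm, top 50 mm above the bench) slides along its y.
- canister: stainless canister fixed on the carriage, 82 mm in diameter; origin at the centre of its underside, 50 mm above the bench, z up; its collar's flat top is 75 mm above the origin. From the slots (along x of this frame) the lid turns only clockwise seen from above: half-way at 45 degrees, lock at about 90 degrees, a hard stop just past it.
- canister_mouth (a point): centre of the canister's mouth, level with the collar's flat top (125 mm above the bench); same axes as canister. The mouth is 58 mm in diameter, with two slots, 15 mm wide, along +x and -x, reaching 35 mm from the axis. Under the 5 mm thick flange is a hollow of 35 mm radius for the lugs. Fully down, the lid's disc lies on the collar's top and the lid's underside is 15 mm below this point.
- spring_plate (a joint): how far the white spring plate (48 mm disc, level with 8 mm below the mouth at rest) is pressed down, m: 0 at rest, 0.007 with the lid fully down. It pushes the lid up with about 3 N when first met and 6.5 N when fully down; if let go, the turned lid springs up 5 mm, against the flange.
- vent_spout: horizontal steel pipe stub, 16 mm in diameter at its end, sticking out 28 mm from the canister's side at the half-way mark; origin on the canister's axis, 60 mm above the canister's underside; its x axis points along the stub, 45 degrees clockwise (seen from above) from the canister's x axis. With the lid at half-way the grip bar is parallel to this axis.
- lock_stud: small steel stud, 6 mm, on the canister's side, at the lock; origin on the canister's axis, 66 mm above its underside; x axis points to the stud, 90 degrees clockwise from the canister's x axis. The lid's bar must not come within 20 degrees of this direction.
- lid_grip (a point): loose lid (about 0.2 kg): the point on its axis, in the grip bar, where to grip, 42 mm above the lid's underside, 13 mm below the bar's top; x along the bar, z up. The black bar is 60 mm long, 14 mm thick, 34 mm high, on a steel disc 76 mm in diameter, 6 mm thick, its top 21 mm below this point. It lies plug down on the bench, left or right of the robot, nearer than the station.
- lid: the same lid; origin at the centre of its underside, x along the bar, z up. Under the disc a plug, 53 mm in diameter and 15 mm deep, carries two lugs at its bottom, in line with the bar, 10 mm wide and 5 mm high, reaching 32.5 mm from the axis. The lid fits either way round (half a turn apart).
- cheese_center (a point): bystander: small cheese wheel, 90 mm in diameter, 58 mm high; its centre
- salt_jar: bystander: jar, 64 mm in diameter, 75 mm high, in front of the robot, nearer than the station; origin under its centre

How it is judged:
On the way, in this order (a step that is already met when the one before it is completed fails the run):
1. the carriage is clamped, with the lid not yet on the canister (value of joint clamp above 1.1 rad and horizontal distance between lid and canister above 0.06 m), for 0.1 s.
2. the lid's lugs have gone down through the slots (z of lid in the frame of canister below 0.066 m and horizontal distance between lid and canister below 0.005 m), for 0.05 s.
At the end, for the whole second after the job is handed in: The lid sits in the canister, centred within 5 mm, upright and pressed down to within 3 mm of its seat on the collar, its bar within 12 degrees of the vent spout's line, held by the fingers (over 2 N); the clamp knob is past 1.1 rad and the canister is within 20 mm of where it stood (angle between the x axis of lid and the x axis of vent_spout, either way round below 0.21 rad and z of lid in the frame of canister between 0.057 and 0.063 m and horizontal distance between lid and canister below 0.005 m and angle between lid's own z axis and vertical below 0.1 rad and contact force between the fingers and lid above 2 N and value of joint clamp above 1.1 rad and distance of canister from where it was at the start of the episode below 0.02 m); the arm keeps its last pose, push and grip.
It fails at once if the lid is turned to the lock (past 70 degrees) (angle between the x axis of lid and the x axis of lock_stud, either way round below 0.35 rad and z of lid in the frame of canister below 0.07 m and horizontal distance between lid and canister below 0.01 m).
It fails at once if the carriage is shoved away from where it stood (distance of canister from where it was at the start of the episode above 0.025 m).
It fails at once if the cheese is disturbed (distance of cheese_center from where it was at the start of the episode above 0.03 m).
It fails at once if the jar is disturbed (distance of salt_jar from where it was at the start of the episode above 0.03 m).
It also fails if it takes over 48 s, if anything falls off the work surface, if the arm or the gripper's body presses on something with over 40 N, if the wrist force passes 120 N, or if a joint passes its speed limit or range.

### The arm

A 6-joint arm with a two-finger parallel gripper is mounted at the origin on the work surface. World frame = base frame: x ahead of the robot, y to its left, z up, the work surface at z = 0. Lengths are in m, angles in rad, forces in N, time in s.
With the tool pointing down it reaches from about 0.275 to 0.75 m from the base axis. Payload 10.2 kg.
Tool frame: the origin (TCP) lies midway between the tips of the shut fingers; the grasp point (between the pads) lies 19 mm behind it (env.hold_point_z is the distance from the TCP to the grasp point, in m); z points along the fingers, y is the line along which they close (so a half turn about z gives the same grasp; the last joint's range is limited). The gripper opens to 85 mm and grips with 20 to 120 N. Pads are 22 mm wide; open, the fingers measure 114 mm over their backs; the gripper's body (76 mm by 85 mm) begins 54 mm behind the grasp point. The pads swing forward as they close: fully open they stand 13 mm farther back than shut.
Start: joints at [-1.507, 0.313, 1.498, -0, 1.331, -0.223], TCP at [0.149, -0.504, 0.231] pointing down, gripper open.
Joint ranges: [-2.94, 2.94], [-0.97, 2.17], [0.19, 2.56], [-1.23, 4.37], [0.02, 3.11], [-2.88, 2.88]. Speed limits (rad/s): [2.39, 2.39, 3.01, 3.14, 3.14, 3.14].

### API

Orientations are given as a unit quaternion [x, y, z, w].
In Python, from bench import env, kinematics, monitor, eyes, job gives the robot as it stands. The module is installed in compiled form; this text tells all that it offers. Calls block until the motion is done:
- env.reach(position, orientation): joint-space move of the TCP to a pose.
- env.movel(position, velocity=0.15, frame=None, guard=None): straight line of the TCP; frame=None keeps the orientation; velocity is the mean speed in m/s. With guard (N) it stops when the force on the tool has changed by that much, and returns True; else False.
- env.set_joints(angles): joint-space move.
- env.release() and env.close_gripper(effort=None): open the fingers fully, or close them until they stop; effort is the grip in N (None keeps the last).
- env.hold(seconds).
- kinematics.ik(position, orientation): joint angles nearest the present ones, or None.
- monitor.sense(): the state.
- eyes.grab_frame(name): name is "scene" or "top"; returns a dict with "frame" (384x512x3 uint8, red, green, blue), "mtx" (3x3 intrinsics, pixels), "view" (4x4, takes a point from world to camera coordinates). Camera axes: x right, y down, z forward; pixel columns grow to the right and rows downward; lengths in m; the calibration is good to about 2 mm. A picture is of the moment at which its call begins. There is no depth.
A pose or a line that the arm cannot do raises env.MotionError and nothing moves.
- job.hand_in(): hands the job in; it is judged then, once.
The state is a dict: "clock": time; "joints": joint angles; "qvel": joint speeds; "joint_efforts": joint torques, N m; "position": TCP position; "ee_rot": TCP orientation; "contact_force": force on the tool from outside, world axes, zero at the start; "ft_torque": the same for the moment, N m; "finger_gap": opening from 0.0 (shut) to 1.0 (fully open); "gripper_force": force on a finger pad.
Only numpy, scipy, OpenCV 4.12 (cv2) and the standard library are available. Lean on these libraries where they do the work, as an engineer would, in place of code of your own. Each camera call takes 0.05 s, during which the arm holds its last target. There are 200 camera calls.

## Working session

There is one attempt and no reset: what is moved stays moved. The work goes in short steps, each a Python script; the robot and the scene stay as the last script left them, time stands still between calls to the robot, and variables do not carry over. Pictures are saved under pics/ and viewed, at most 10 in all, crops included, and the job is handed in when it is done.

```bash
mkdir -p pics; cat > h.py <<'E'
import numpy as np,cv2
from bench import env,kinematics,monitor,eyes,job
from scipy.spatial.transform import Rotation as R
def down(yaw): # tool z down, tool y (closing) at yaw+90deg => tool x along yaw
    return (R.from_euler('z',yaw)*R.from_euler('x',np.pi)).as_quat()
def ray(c,uv,z):
    K=np.array(c['mtx']);V=np.array(c['view']);Rm,t=V[:3,:3],V[:3,3]
    d=Rm.T@np.linalg.inv(K)@np.array([uv[0],uv[1],1.]);o=-Rm.T@t
    return o+d*(z-o[2])/d[2]
def proj(c,p):
    q=np.array(c['view'])@np.append(p,1);u=np.array(c['mtx'])@q[:3];return u[:2]/u[2]
E
python3 - <<'E'
from h import *
import pickle
cs={}
for n in('top','scene'):
    c=eyes.grab_frame(n);cs[n]=c
    cv2.imwrite(f'pics/{n}0.png',cv2.resize(c['frame'][:,:,::-1],(800,600),interpolation=cv2.INTER_CUBIC))
    V=np.array(c['view']);print(n,c['mtx'],-V[:3,:3].T@V[:3,3])
pickle.dump(cs,open('c0.pkl','wb'))
print(monitor.sense(),env.hold_point_z,kinematics.__dict__.keys() if hasattr(kinematics,'__dict__') else '')
E
```

```text
top [[356.77834858   0.         251.97685352]
 [  0.         356.77834858 192.27579587]
 [  0.           0.           1.        ]] [0.40251805 0.01291763 0.77770248]
scene [[419.15513135   0.         258.31344837]
 [  0.         419.15513135 193.71896695]
 [  0.           0.           1.        ]] [ 1.12900397 -0.66784839  0.70920518]
{'clock': 0.1, 'joints': array([-1.50739435e+00,  3.13411003e-01,  1.49836379e+00,  9.42621813e-06,
        1.33100510e+00, -2.23343431e-01]), 'qvel': array([-8.05865057e-04, -1.81952532e-03, -3.83277074e-03, -3.62074844e-06,
        1.64279645e-03, -6.92903609e-04]), 'joint_efforts': array([ 1.89756945e-03, -4.12901509e+01, -2.60140210e+01, -2.13800986e-04,
        3.06719136e-03, -1.19436262e-05]), 'position': array([ 0.14849091, -0.5033218 ,  0.23078262]), 'ee_rot': array([ 9.89739714e-01,  1.42880883e-01,  5.19845943e-05, -5.91357051e-04]), 'contact_force': array([ 1.0251433 , -0.07863351, -0.36646344]), 'ft_torque': array([ 0.00668049,  0.00119538, -0.01431399]), 'gripper_force': 0.0, 'finger_gap': 0.9996520513721876} 0.0187 dict_keys([])
```

View pics/top0.png

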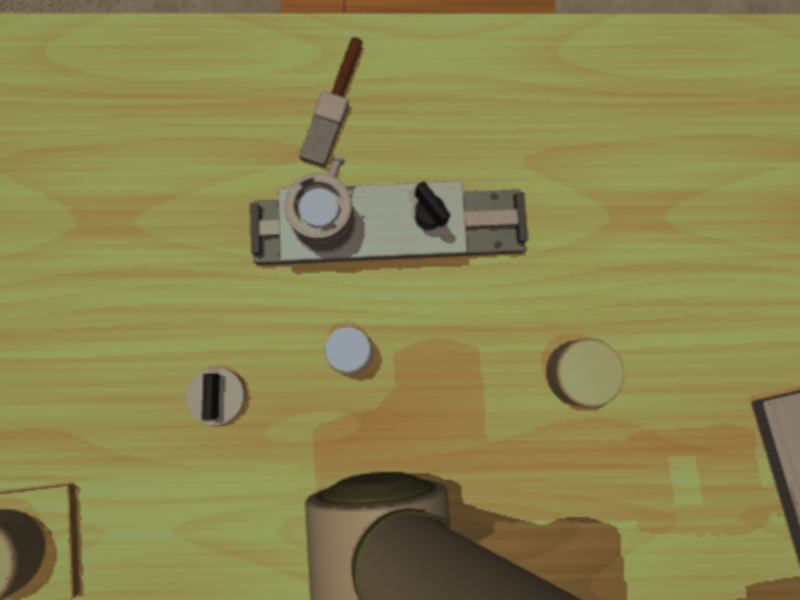

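View pics/scene0.png

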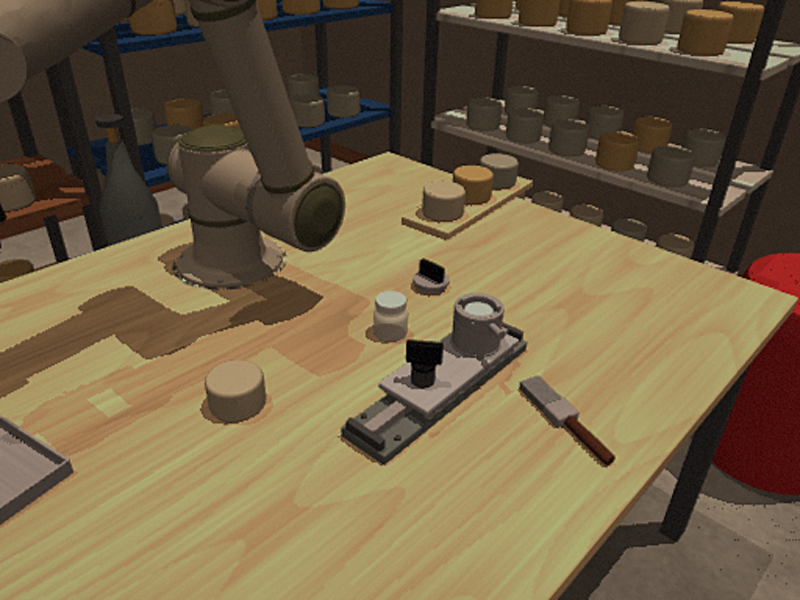

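The top view has +x up and +y left. Positions in the 800x600 picture: canister mouth about (319,207), spout tip (338,160), knob bar about (424,185)-(440,222), lid bar (211,397) nearly along x, jar (348,350) and cheese (590,372). I'll enlarge the canister, knob and lid next.

```bash
python3 - <<'E'
import pickle,cv2,numpy as np
f=pickle.load(open('c0.pkl','rb'))['top']['frame'][:,:,::-1]
a=cv2.resize(f[95:175,175:305],None,fx=6,fy=6,interpolation=cv2.INTER_CUBIC)
a=cv2.convertScaleAbs(a,alpha=1.5)
cv2.imwrite('pics/a.png',a)
b=cv2.convertScaleAbs(cv2.resize(f[230:280,110:170],None,fx=10,fy=10,interpolation=cv2.INTER_CUBIC),alpha=1.5)
cv2.imwrite('pics/b.png',b)
E
```

```text
(no output)
```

View pics/a.png

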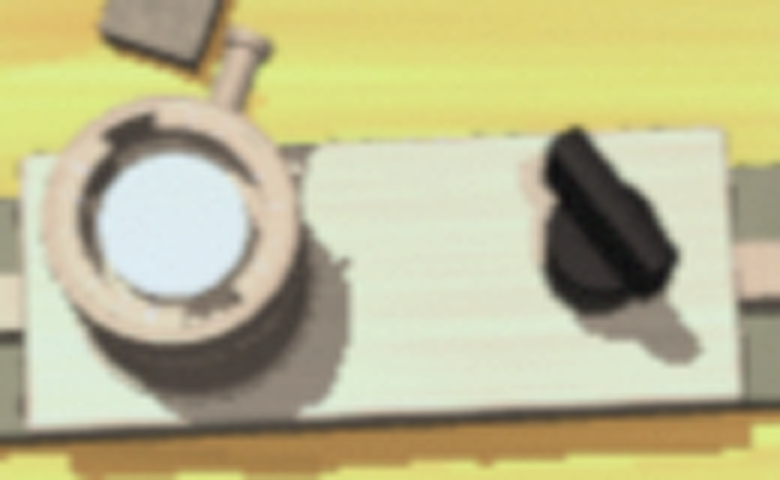

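View pics/b.png

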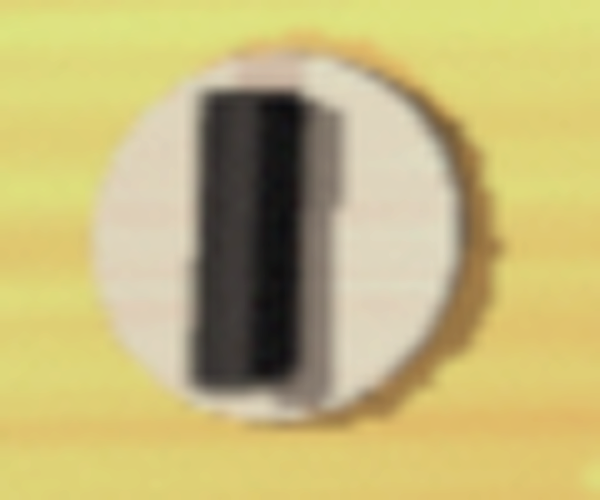

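Crop a shows the collar ring centred at about (172,221), slots at (130,128) and (212,306), spout tip at (248,45), and the knob bar running (570,130)-(660,290). Crop b shows the lid disc centred at (277,237), with the bar's left top edge from (205,95) to (193,385).

```bash
python3 - <<'E'
from h import *
import pickle
cs=pickle.load(open('c0.pkl','rb'));t=cs['top'];s=cs['scene']
A=lambda u,v:(u/6+175-.42,v/6+95-.42)
B=lambda u,v:(u/10+110-.45,v/10+230-.45)
can=ray(t,A(172,221),.125);print('can',can)
s1=ray(t,A(130,128),.12);s2=ray(t,A(212,306),.12);print('slotmid',(s1+s2)/2,'yaw',np.degrees(np.arctan2(*(s1-s2)[1::-1])))
sp=ray(t,A(248,45),.11);d=sp-can;print('spout',np.hypot(*d[:2]),np.degrees(np.arctan2(d[1],d[0])))
print('lid disc',ray(t,B(277,237),.021),'bartop',ray(t,B(228,240),.055))
e=ray(t,B(205,95),.055)-ray(t,B(193,385),.055);print('lid yaw',np.degrees(np.arctan2(e[1],e[0])))
for z in(.12,.13,.14,.15):
  k=ray(t,A(617,208),z);e=ray(t,A(575,135),z)-ray(t,A(662,275),z);print('knob',z,k,np.hypot(*e[:2]),np.degrees(np.arctan2(e[1],e[0])),'dist',np.hypot(*(k-can)[:2]),'scene',proj(s,k))
print('cheese',ray(t,(590*.64,372*.64),.058),'jar',ray(t,(348*.64,350*.64),.075))
f=s['frame'][:,:,::-1]
cv2.imwrite('pics/k.png',cv2.convertScaleAbs(cv2.resize(f[180:260,240:350],None,fx=7,fy=7,interpolation=cv2.INTER_CUBIC),alpha=1.5))
E
```

```text
can [0.60882224 0.08420489 0.125     ]
slotmid [0.61186899 0.0851389  0.12      ] yaw 23.998710225262204
spout 0.06771856018350522 -19.724267386710544
lid disc [0.38141426 0.2313758  0.021     ] bartop [0.38193804 0.23117141 0.055     ]
lid yaw -0.6427839073637652
knob 0.12 [ 0.61360913 -0.05652606  0.12      ] 0.05344378365692234 29.84611090534904 dist 0.1408123422104672 scene [271.13889947 220.89250153]
knob 0.13 [ 0.61039961 -0.05547021  0.13      ] 0.05263120068895592 29.846110905349043 dist 0.13968400774230544 scene [270.59642031 216.70974703]
knob 0.14 [ 0.60719009 -0.05441436  0.14      ] 0.051818617720989515 29.846110905349065 dist 0.1386288571582173 scene [270.05070996 212.50207861]
knob 0.15 [ 0.60398056 -0.05335851  0.15      ] 0.0510060347530232 29.846110905349008 dist 0.1376485734503655 scene [269.50173946 208.26927299]
cheese [ 0.40458629 -0.26010546  0.058     ] jar [0.43671391 0.05113434 0.075     ]
```

View pics/k.png

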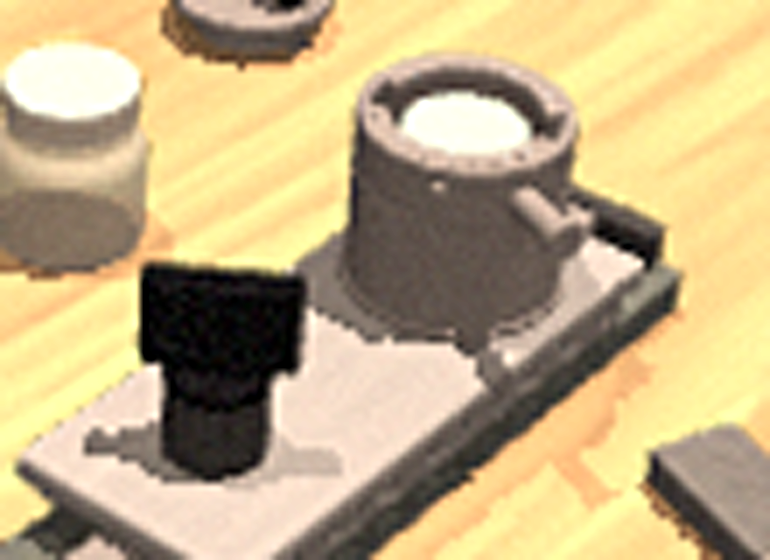

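The knob's bar top projects to crop k (223,275), which puts it at z ≈ 0.125. That makes the knob about (0.6115, -0.056) with yaw 30°. Next I go to it and turn.

```bash
python3 - <<'E'
from h import *
P=np.array([.6115,-.056]);y=np.radians(30)
for q in(y,y+np.pi,y-np.pi):
    j=kinematics.ik([*P,.2],down(q));print(np.round(j,3) if j is not None else None)
    if j is not None and -2.8<j[5]<1.3: best=q
print(best)
env.release()
env.reach([*P,.2],down(best))
print(env.movel([*P,.097],velocity=.08,guard=15))
env.close_gripper(40)
s=monitor.sense();print(s['clock'],s['position'],s['finger_gap'],s['gripper_force'],s['contact_force'],s['ft_torque'],s['joints'])
E
```

```text
[-0.282  0.534  1.255 -0.     1.353  0.765]
[-0.282  0.534  1.255  0.     1.353 -2.376]
[-0.282  0.534  1.255  0.     1.353 -2.376]
-2.6179938779914944
False
4.7083 [ 0.61159527 -0.05608507  0.09719498] 0.1517077879705009 43.518421053886414 [ 0.27204235 -0.26185059  1.51383906] [-0.11390353  0.02304571  0.01357201] [-2.81909002e-01  6.31320868e-01  1.37513799e+00 -1.36575034e-04
  1.13474078e+00 -2.37627772e+00]
```

```bash
python3 - <<'E'
from h import *
j=monitor.sense()['joints'].copy();j0=j[5]
for a in(.4,.8,1.1,1.25,1.34):
    j[5]=j0+a;env.set_joints(j);s=monitor.sense()
    print(a,round(s['clock'],2),np.round(s['joints'][5]-j0,3),np.round(s['contact_force'],1),np.round(s['ft_torque'],2),round(s['finger_gap'],3),np.round(s['position'],4))
E
```

```text
0.4 5.17 0.397 [-2.9  1.1  3.7] [ 0.07  0.66 -0.16] 0.156 [ 0.6113 -0.0559  0.0972]
0.8 5.64 0.795 [-4.1  0.7  4. ] [ 0.15  0.77 -0.03] 0.156 [ 0.6114 -0.056   0.0972]
1.1 6.03 1.094 [-2.   2.9  2.1] [ 0.49  0.32 -0.  ] 0.154 [ 0.6117 -0.0558  0.0972]
1.25 6.3 1.242 [0.8 3.  2. ] [ 0.47 -0.08  0.97] 0.155 [ 0.6119 -0.0559  0.0973]
1.34 6.55 1.332 [2.6 3.4 1. ] [ 0.52 -0.22  2.74] 0.156 [ 0.612  -0.056   0.0974]
```

```bash
python3 - <<'E'
from h import *
import pickle
env.release();p=monitor.sense()['position']
env.movel([p[0],p[1],.2],velocity=.2)
L=np.array([.3816,.2313]);q=down(np.radians(-1.5)+np.pi)
env.reach([*L,.16],q)
print(monitor.sense()['joints'],monitor.sense()['clock'])
cs={n:eyes.grab_frame(n) for n in('top','scene')};pickle.dump(cs,open('c1.pkl','wb'))
f=cs['top']['frame'][:,:,::-1];g=cs['scene']['frame'][:,:,::-1]
r=lambda x:cv2.convertScaleAbs(cv2.resize(x,None,fx=6,fy=6,interpolation=cv2.INTER_CUBIC),alpha=1.5)
a=r(f[97:147,175:305]);b=r(g[180:230,240:370])
cv2.imwrite('pics/c.png',np.vstack([a,b]))
E
```

```text
[ 2.79827840e-01  2.16715276e-01  1.82335417e+00 -1.36898029e-04
  1.10095598e+00 -1.26319380e+00] 9.2917
```

View pics/c.png

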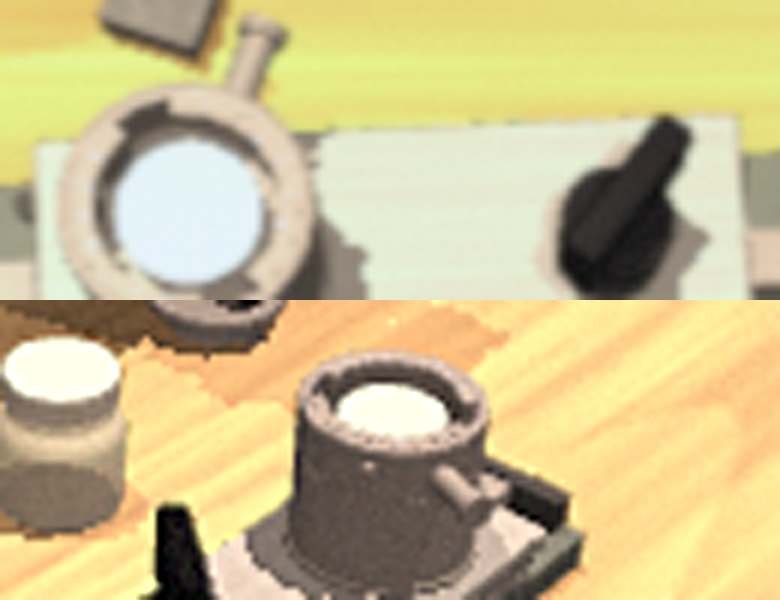

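The canister moved about 15 crop px, roughly 5 mm, to -y. The knob bar now runs (672,122)-(590,255), so it may have turned only about 62°. I'll compare the knob before and after more closely.

```bash
python3 - <<'E'
import pickle,cv2,numpy as np
o=[]
for n in('c0.pkl','c1.pkl'):
    f=pickle.load(open(n,'rb'))['top']['frame'][:,:,::-1][110:152,258:298]
    f=cv2.resize(f,None,fx=10,fy=10,interpolation=cv2.INTER_CUBIC);o.append(cv2.convertScaleAbs(f,alpha=4))
cv2.imwrite('pics/d.png',np.hstack(o))
E
```

```text
(no output)
```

View pics/d.png

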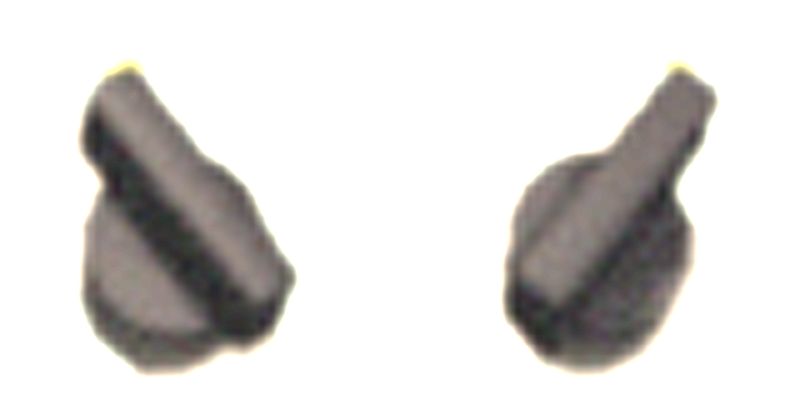

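The knob bar turned from about +35° to -36.5° in the image, about 1.24 rad. The torque rise of 2.7 N m says it met the stop, so I take it as locked. Next I fit the white spring plate in both views to get the canister centre, then grasp the lid.

```bash
cat >> h.py <<'E'
def plate(c,guess):
    u0=proj(c,guess);f=c['frame'].astype(int);mn=f.min(2)
    s=4;x0,y0=int(u0[0])-25,int(u0[1])-25
    big=cv2.resize(mn[y0:y0+50,x0:x0+50].astype(np.float32),None,fx=s,fy=s,interpolation=cv2.INTER_CUBIC)
    v=big[int((u0[1]-y0+.5)*s),int((u0[0]-x0+.5)*s)]
    m=(big>.8*v).astype(np.uint8);cn,_=cv2.findContours(m,0,2)
    k=min(cn,key=lambda k:-cv2.contourArea(k) if cv2.pointPolygonTest(k,((u0[0]-x0)*s,(u0[1]-y0)*s),False)>=0 else 1)
    e=cv2.fitEllipse(cv2.convexHull(k));ctr=((e[0][0]+.5)/s-.5+x0,(e[0][1]+.5)/s-.5+y0)
    return ctr,np.array(e[1])/s
E
python3 - <<'E'
from h import *
import pickle
for n in('c0.pkl','c1.pkl'):
  cs=pickle.load(open(n,'rb'))
  for k in('top','scene'):
    c,ax=plate(cs[k],[.609,.082,.117]);print(n,k,np.round(c,2),ax,ray(cs[k],c,.117))
t=cs['top'];A=lambda u,v:(u/6+175-.42,v/6+97-.42)
C=np.array([.6095,.0795])
sp=ray(t,A(265,38),.11);d=sp[:2]-C;print('spout',np.hypot(*d),np.degrees(np.arctan2(d[1],d[0])))
L=np.array([.3816,.2313])
print(env.movel([*L,.025],velocity=.08,guard=10))
env.close_gripper(80);s=monitor.sense();print(s['clock'],s['position'],s['finger_gap'],s['contact_force'])
env.movel([*L,.2],velocity=.2)
s=monitor.sense();print(s['clock'],s['finger_gap'],s['gripper_force'],s['contact_force'])
E
```

```text
c0.pkl top [192.52 136.33] [37.84918594 48.68606567] [0.60184597 0.10539348 0.117     ]
c0.pkl scene [306.33 198.12] [ 9.63372803 19.61256599] [0.60918364 0.08485728 0.117     ]
c1.pkl top [195.05 136.06] [38.36853409 47.62311935] [0.60233506 0.10059732 0.117     ]
c1.pkl scene [305.02 198.84] [ 9.75510979 18.803339  ] [0.60890713 0.07973699 0.117     ]
spout 0.06574395396495766 -21.09604441670861
False
11.8917 [0.38182337 0.23137758 0.02524972] 0.14799921993382406 [-0.25551648 -0.57427685  4.85624715]
12.9167 0.14632808449321805 77.89138197898865 [-0.10331603 -0.93634476 -2.41199089]
```

```bash
python3 - <<'E'
from h import *
import pickle
t=pickle.load(open('c1.pkl','rb'))['top']
p=ray(t,(189/6+174.58,211/6+96.58),.117);print('plate top',p)
C=np.array([.6095,.0797])
env.reach([*C,.2],down(np.radians(24.5)+np.pi))
env.movel([*C,.158],velocity=.1)
env.hold(.2)
s=monitor.sense();print(s['clock'],s['position'],s['joints'])
cs={n:eyes.grab_frame(n) for n in('top','scene')};pickle.dump(cs,open('c2.pkl','wb'))
f=cs['top']['frame'][:,:,::-1];g=cs['scene']['frame'][:,:,::-1]
r=lambda x:cv2.convertScaleAbs(cv2.resize(x,None,fx=8,fy=8,interpolation=cv2.INTER_CUBIC),alpha=2)
cv2.imwrite('pics/e.png',np.hstack([r(g[165:235,275:340]),r(f[95:165,180:212])]))
E
```

```text
plate top [0.61065258 0.07968972 0.117     ]
14.7417 [0.60976985 0.07976134 0.1587887 ] [-6.02053404e-02  5.68515065e-01  1.30866037e+00  2.48928155e-05
  1.26307012e+00 -2.05867374e+00]
```

View pics/e.png

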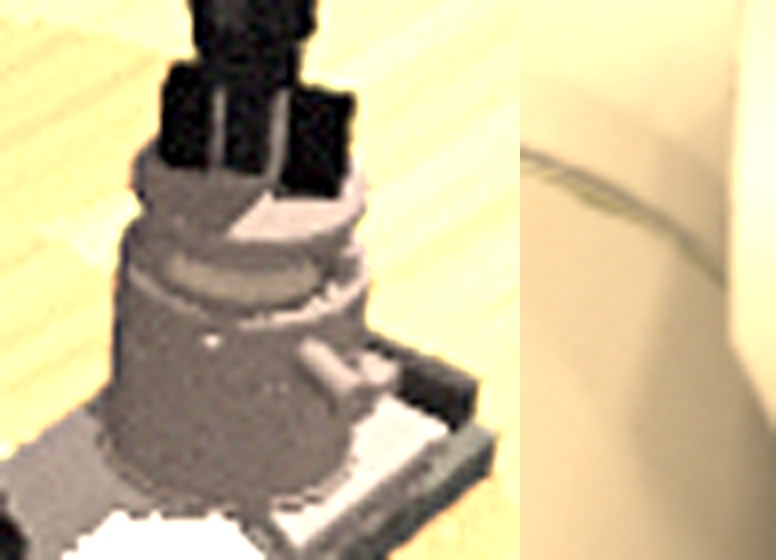

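The scene crop shows the lid over the mouth: disc edges at columns 135-368 (centre 251.5), collar edges at about 118-370 (centre 244). The top view is blocked by the arm. I'll compare these with projections.

```bash
python3 - <<'E'
from h import *
import pickle
c=pickle.load(open('c2.pkl','rb'))['scene']
th=np.linspace(0,6.28,200)
for z,r in((.155,.038),(.149,.038),(.125,.041)):
    u=np.array([proj(c,[.6098+r*np.cos(a),.0798+r*np.sin(a),z]) for a in th])
    u=(u-[275,165]+.5)*8; print(z,u.min(0),u.max(0),(u.min(0)+u.max(0))/2)
for d in([.001,0],[0,.001]): print(8*(proj(c,[.6098+d[0],.0798+d[1],.15])-proj(c,[.6098,.0798,.15])))
E
```

```text
0.155 [136.20853722 113.79238968] [377.75922327 240.75289192] [256.98388025 177.2726408 ]
0.149 [134.94088443 129.61364763] [375.74408295 257.154855  ] [255.34248369 193.38425131]
0.125 [120.59585495 187.15424314] [377.25048934 327.19079592] [248.92317215 257.17251953]
[2.50495165 1.1965695 ]
[ 1.94131788 -1.17277164]
```

Lid and collar are both offset by about the same -5 px from prediction, so they line up within about 1 mm. Next I insert with a guard.

```bash
python3 - <<'E'
from h import *
C=[.6101,.0798]
b=monitor.sense()['contact_force']
def rep(n):
    s=monitor.sense();print(n,round(s['clock'],2),np.round(s['position'],4),np.round(s['contact_force']-b,1),np.round(s['ft_torque'],2))
r=env.movel([*C,.1445],velocity=.03,guard=8);rep(r)
if not r:
    r=env.movel([*C,.136],velocity=.03,guard=18);rep(r)
E
```

```text
False 15.44 [0.6101 0.0798 0.1445] [ 1.1  0.1 -0.2] [-0.   -0.04  0.03]
False 15.88 [0.6106 0.0798 0.1366] [ 2.  -0.5  5.5] [ 0.01 -0.19 -0.07]
```

```bash
python3 - <<'E'
from h import *
def rep(n):
    s=monitor.sense();print(n,round(s['clock'],2),np.round(s['position'],4),np.round(s['joints'][5],3),np.round(s['contact_force'],1),np.round(s['ft_torque'],2),round(s['finger_gap'],3))
r=env.movel([.6101,.0798,.1335],velocity=.02,guard=15);rep(r)
j=monitor.sense()['joints'].copy();j0=j[5]
for a in(.2,.4,.6,.785):
    j[5]=j0+a;env.set_joints(j);rep(a)
    if monitor.sense()['ft_torque'][2]>1.2:break
E
```

```text
True 16.08 [0.6106 0.0798 0.1353] -2.059 [-0.9  0.   3.7] [0.   0.15 0.08] 0.15
0.2 16.39 [0.6106 0.0797 0.1355] -1.863 [0.2 0.3 3.4] [0.03 0.08 0.05] 0.153
0.4 16.7 [0.6106 0.0798 0.1354] -1.665 [-0.3  0.7  4.6] [-0.02  0.07 -0.04] 0.15
0.6 17.01 [0.6106 0.0798 0.1354] -1.466 [-0.5 -0.4  5. ] [-0.05  0.03  0.1 ] 0.148
0.785 17.31 [0.6106 0.0798 0.1354] -1.281 [-0.7 -0.3  4.3] [0.01 0.04 0.1 ] 0.15
```

```bash
python3 - <<'E'
from h import *
c=eyes.grab_frame('scene');g=c['frame'][:,:,::-1]
r=cv2.convertScaleAbs(cv2.resize(g[160:245,235:340],None,fx=7,fy=7,interpolation=cv2.INTER_CUBIC),alpha=2.5)
for z in(.131,.165):
  y=np.radians(-20.5)
  for sg in(-1,1):
    print(z,sg,(proj(c,[.6106+sg*.03*np.cos(y),.0798+sg*.03*np.sin(y),z])-[235,160]+.5)*7-[5,0])
cv2.imwrite('pics/f.png',r)
E
```

```text
0.131 -1 [453.2962678  205.22828799]
0.131 1 [539.81926723 286.79856055]
0.165 -1 [460.52683481 126.63645534]
0.165 1 [548.91002222 206.23493641]
```

View pics/f.png

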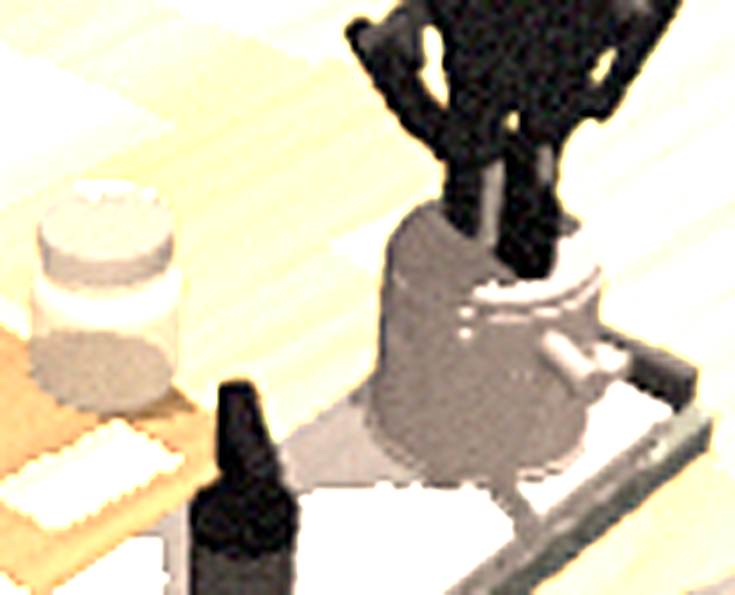

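The lid sits flat on the collar. The near end of its bar is at about (528,278) and points along the spout (predicted (540,287)). The force is about 6.7 N, which is the full spring load, so I'm handing in.

```bash
python3 -c "
from h import *
print(job.hand_in())"
```

```text
the job is handed in; nothing more can be done
None
```

I clamped the carriage, inserted the lid and turned it half-way, and handed the job in with the gripper still holding it down. The hand-in returned no verdict; the least certain reading is the clamp, about 1.24 rad in the images against the 1.1 needed, with a torque rise suggesting it met its stop.

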